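# Lift the orange casting out of its open mould into the tray

### The job

Lift the orange resin bracket out of its open aluminium mould and set it down gently, without dropping it, in the white tray, so that its foot stands flat on the tray floor with the rib upright. The blue bracket is not ready yet: leave it in its mould.

Things in the scene. Friction and masses are not known exactly. Their poses are not given: they have to be found in the camera images.
- casting: Orange resin T bracket, loose, 0.08 to 0.16 kg: foot 70 (x) by 40 (y) by 14 mm high; upright rib on its middle, 60 long (x), 16 thick (y), its top 60 mm above the underside. Origin: centre of the underside, z up. Starts in the cavity of mould, foot top 2 mm below the mould's top face, rib standing above it.
- mould: Open grey aluminium mould block 130 (x) by 90 (y) by 32 mm high, fixed to the bench. Cavity in its top, 74 (x) by 44 (y), 16 mm deep, straight walls: 2 mm of play all round the orange bracket's foot. Two 8 mm dowels rise 10 mm from its top at (54, 34) and (-54, -34) mm. Origin: centre of the underside; z up.
- blue_casting: Blue resin T bracket, loose, 0.08 to 0.16 kg: foot 70 (x) by 40 (y) by 14 mm high; upright rib on its middle, 60 long (x), 16 thick (y), its top 60 mm above the underside. Origin: centre of the underside, z up. It sits in a second mould, just like mould, and must stay there.
- tray: White open rectangular tray, 190 (x) by 150 (y) by 25 mm high outside, walls and floor 5 mm thick, empty, standing loose on the bench (0.6 kg). Origin: centre of its underside; z up.
Mind the look-alikes: they are no part of the job. There is more than one size of the casting; the one meant has the size given above.

How it is judged:
By the outcome, as a careful person would: the job done as asked, in the order asked, and still so for the second after the job is handed in, with the robot touching nothing.
It also fails if it takes over 38 s, if anything falls off the work surface, if the arm or the gripper's body presses on something with over 40 N, if the wrist force passes 120 N, or if a joint passes its speed limit or range.

### The arm

A 6-joint arm with a two-finger parallel gripper is mounted at the origin on the work surface. World frame = base frame: x ahead of the robot, y to its left, z up, the work surface at z = 0. Lengths are in m, angles in rad, forces in N, time in s.
With the tool pointing down it reaches from about 0.35 to 0.725 m from the base axis. Payload 4.3 kg.
Tool frame: the origin (TCP) lies midway between the tips of the shut fingers; the grasp point (between the pads) lies arm.tcp_to_grasp behind it (arm.tcp_to_grasp is the distance from the TCP to the grasp point, in m); z points along the fingers, y is the line along which they close (so a half turn about z gives the same grasp; the last joint's range is limited). The gripper opens to 85 mm and grips with 20 to 120 N. Pads are 22 mm wide; open, the fingers measure 114 mm over their backs; the gripper's body (76 mm by 85 mm) begins 54 mm behind the grasp point. The pads swing forward as they close: fully open they stand 13 mm farther back than shut.
Start: joints at [-1.228, 0.377, 0.081, 1.274, 0, 1.46], TCP at [0.252, -0.517, 0.231] pointing down, gripper open.
Joint ranges: [-2.72, 2.72], [-0.84, 1.66], [-1.02, 1.22], [-1.77, 2.12], [-1.37, 1.28], [-3.14, 3.14]. Speed limits (rad/s): [2.57, 2.57, 3.14, 3.14, 3.14, 3.14].

### API

Orientations are given as a unit quaternion [x, y, z, w].
In Python, from plant import arm, viewer gives the robot as it stands.
- The arm moves only by the tool arm_command, never from a script. Its argument "motion" is a list of rows, each an object of numbers: "x", "y", "z": the shift along the tool's x, y, z in cm; "rx", "ry", "rz": the turn, a rotation vector about the tool's x, y, z in rad. A call has 1 to 5 rows; each row is the pose to reach, as a shift and turn from the pose commanded when the call began, along the tool's axes at that moment; what a row does not reach only later rows make up. A row lasts 1/12 s, in which the tool goes at most 41.7 mm and 7.16 degrees, less where a joint would pass 70% of its speed; a pose out of reach is approached as far as the arm can. A call with a gripper value outside its range is refused whole. "grip" is the closure, from -1 (fully open) to 1 (shut), set as the call begins (left out, the last holds). The fingers move at their own pace and stop on an object; "squeeze" is the grip in N (left out, the last holds). Time passes only in rows, so rows that repeat a pose let the fingers close. It gives the time, the measured TCP pose, the force, the opening and the grip force at its end, in the units of the state.
- arm.get_obs(): the state, without advancing time (a new reading comes with each control period).
- viewer.get_image(name): name is "scene" or "top" or "wrist"; returns the picture (420x560x3 uint8, red, green, blue); there is no depth.
- viewer.camera_info(name): a dict with "mtx" (3x3 intrinsics, pixels), "T" (4x4, takes a point from camera to world coordinates). Camera axes: x right, y down, z forward; pixel columns grow to the right and rows downward; lengths in m; the calibration is good to about 2 mm. A picture is of the moment at which its call begins: read the wrist's pose just before it. camera_info takes no time and is no camera call; for the wrist camera it gives the pose at the moment of the call.
- arm.finish_job(): hands the job in; it is judged then, once.
The state is a dict: "t": time; "qpos": joint angles; "dq": joint speeds; "joint_efforts": joint torques, N m; "position": TCP position; "eef_rot": TCP orientation; "wrist_force": force on the tool from outside, world axes, zero at the start; "torque": the same for the moment, N m; "grip_width": finger opening in m; "grip_force": force on a finger pad.
Only numpy, scipy, OpenCV 4.12 (cv2) and the standard library are available. Lean on these libraries where they do the work, as an engineer would, in place of code of your own. Each camera call takes 0.05 s, during which the arm holds its last target. There are 200 camera calls.

## Working session

There is one attempt and no reset: what is moved stays moved. The work goes in short steps, Python scripts to look and compute and a tool call to move; the robot and the scene stay as the last step left them, time stands still between calls to the robot, and variables do not carry over. Pictures are saved under pics/ and viewed, at most 10 in all, crops included, and the job is handed in when it is done.

Besides the shell and the picture viewer there is one more tool, called as name([rows], argument=value, ...), one row to a line, values as JSON. arm_command: Moves the arm, as the interface text tells. Its arguments: {"type":"object","properties":{"motion":{"type":"array","items":{"type":"object","properties":{"x":{"type":"number"},"y":{"type":"number"},"z":{"type":"number"},"rx":{"type":"number"},"ry":{"type":"number"},"rz":{"type":"number"}}}},"grip":{"type":"number"},"squeeze":{"type":"number"}},"required":["motion"]}

```bash
mkdir -p pics; python3 - <<'E'
from plant import arm, viewer
import cv2,numpy as np
a=viewer.get_image("top");b=viewer.get_image("scene")
cv2.imwrite("pics/top.png",a[:,:,::-1]);cv2.imwrite("pics/scene.png",b[:,:,::-1])
for n in("top","scene"):
  i=viewer.camera_info(n);print(n,np.round(i["mtx"],1).tolist(),np.round(i["T"],4).tolist())
o=arm.get_obs();print(o["t"],o["position"],o["eef_rot"],o["grip_width"],arm.tcp_to_grasp)
E
```

```text
top [[395.3, 0.0, 279.2], [0.0, 395.3, 202.5], [0.0, 0.0, 1.0]] [[-0.15, -0.963, 0.224, 0.3708], [-0.9887, 0.1459, -0.0349, 0.0248], [0.001, -0.2267, -0.974, 0.7776], [0.0, 0.0, 0.0, 1.0]]
scene [[460.0, 0.0, 277.0], [0.0, 460.0, 215.6], [0.0, 0.0, 1.0]] [[0.1223, 0.6033, -0.7881, 1.3158], [0.9925, -0.0729, 0.0982, -0.0895], [0.0018, -0.7942, -0.6077, 0.6412], [0.0, 0.0, 0.0, 1.0]]
0.1 [ 0.25136627 -0.51649369  0.23043894] [ 9.74482444e-01  2.24461839e-01 -9.76994178e-05 -9.16795017e-04] 0.08510064972589539 0.0187
```

View pics/top.png

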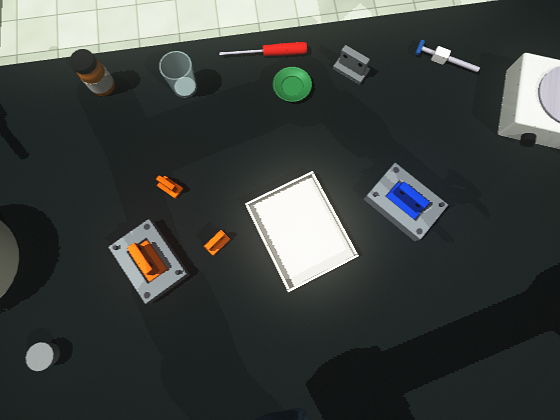

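View pics/scene.png

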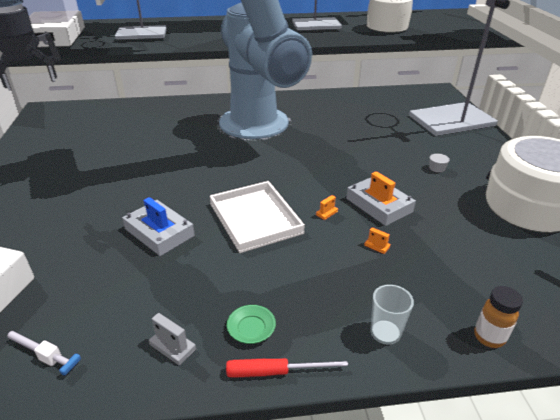

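Top view candidates: orange bracket in mould at (147,262), small loose orange ones at (169,186) and (217,242), and blue in mould at (408,200). I choose (147,262): it is full size and sits in the mould. The tray is at (302,232).

```bash
cat > h.py <<'E'
import cv2,numpy as np
from plant import arm,viewer
def ray(n,uv,z,info=None):
    i=info or viewer.camera_info(n);uv=np.atleast_2d(uv).astype(float)
    d=np.c_[uv,np.ones(len(uv))]@np.linalg.inv(i["mtx"]).T@i["T"][:3,:3].T
    o=i["T"][:3,3];return o+d*((z-o[2])/d[:,2])[:,None]
def proj(n,p,info=None):
    i=info or viewer.camera_info(n);c=(np.atleast_2d(p)-i["T"][:3,3])@i["T"][:3,:3]
    q=c@i["mtx"].T;return q[:,:2]/q[:,2:]
def rect(n,mask,z,info=None):
    c=max(cv2.findContours(mask.astype(np.uint8),0,1)[0],key=cv2.contourArea)[:,0]
    P=ray(n,c,z,info)[:,:2];r=cv2.minAreaRect((P*1000).astype(np.float32));return np.round(r[0],1),np.round(r[1],1),round(r[2],1)
E
python3 - <<'E'
from h import *
a=cv2.imread("pics/top.png");h=cv2.cvtColor(a,cv2.COLOR_BGR2HSV);H,S,V=cv2.split(h)
org=(H>5)&(H<20)&(S>150)&(V>60)
n,l,st,c=cv2.connectedComponentsWithStats(org.astype(np.uint8))
for k in range(1,n):
  if st[k,4]>40: print(c[k],st[k],rect("top",l==k,.03))
g=(S<60)&(V>90);
n,l,st,c=cv2.connectedComponentsWithStats((g).astype(np.uint8))
for k in range(1,n):
  if st[k,4]>800 and st[k,1]>130: print("grey",c[k],st[k,4],"z32",rect("top",l==k,.032),"z25",rect("top",l==k,.025))
crop=cv2.resize(a[205:315,95:200],None,fx=5,fy=5,interpolation=cv2.INTER_CUBIC)
b=cv2.imread("pics/scene.png");c2=cv2.resize(b[165:225,340:420],None,fx=3,fy=3,interpolation=cv2.INTER_CUBIC)
o=np.zeros((550,525+240,3),np.uint8);o[:,:525]=crop;o[:180,525:]=c2
cv2.imwrite("pics/crop.png",o)
E
```

```text
[90.78743961 76.23671498] [ 77  67  26  17 207] (array([871., 350.]), array([32.8, 50.1]), 6.0)
[168.57264957 185.91452991] [156 175  27  24 351] (array([609.8, 209.3]), array([58.2, 26.4]), 47.0)
[216.38483965 242.32944606] [203 230  27  26 343] (array([483.6, 127.1]), array([27.4, 45. ]), 37.3)
[146.85128806 259.75058548] [127 240  40  42 854] (array([473.8, 261.1]), array([80. , 41.3]), 28.4)
grey [405.34940855 201.55323021] 2198 z32 (array([ 507.9, -244.7]), array([130.5,  99.4]), 39.9) z25 (array([ 509.1, -247.3]), array([131.7, 100.3]), 39.9)
grey [300.67097195 230.80313112] 7665 z32 (array([484.6, -33.7]), array([188.1, 150.6]), 17.9) z25 (array([485.6, -34.3]), array([189.9, 152. ]), 17.9)
grey [145.79202932 261.37379753] 2183 z32 (array([470.4, 260.3]), array([130.1,  90.6]), 28.1) z25 (array([471.4, 262.5]), array([131.4,  91.4]), 28.1)
```

View pics/crop.png

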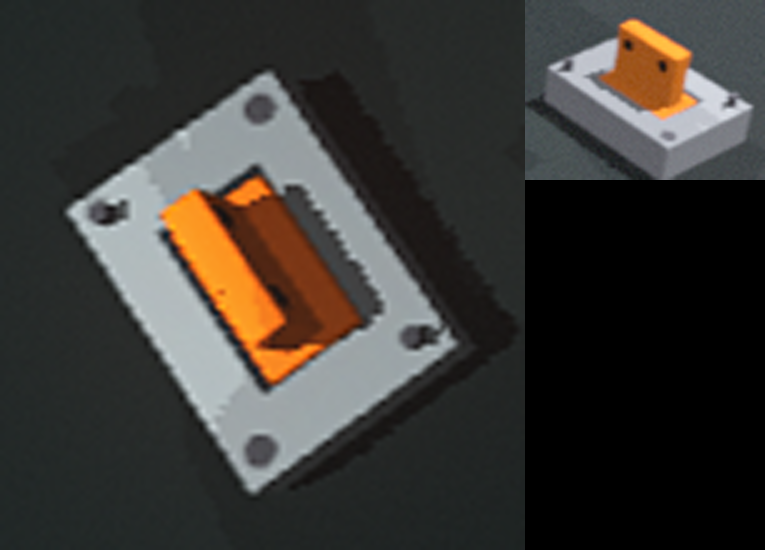

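Both views show the full-size orange bracket seated in its grey mould: in the crop the rib top face runs (163,215)-(285,320), the mould corners are at about (270,72) and (250,492), and the dowels are clear of the finger line. Next I measure the rib top and work out the transit.

```bash
cat >> h.py <<'E'
from scipy.spatial.transform import Rotation as R
def go(xyz,yaw):
    "shift (cm) and rz from measured pose to TCP target, tool down with tool-x at yaw deg"
    o=arm.get_obs();r=R.from_quat(o["eef_rot"]);t=np.radians(yaw)
    T=R.from_matrix(np.array([[np.cos(t),np.sin(t),0],[np.sin(t),-np.cos(t),0],[0,0,-1]]))
    print("t",round(o["t"],2),"shift cm",np.round(r.inv().apply(np.array(xyz)-o["position"])*100,2),"rot",np.round((r.inv()*T).as_rotvec(),3),"q",np.round(o["qpos"],2))
E
python3 - <<'E'
from h import *
uv=np.array([(163,215),(200,190),(285,320),(245,348)])/5+[95,205]-.4
P=ray("top",uv,.076)[:,:2]*1000;print(np.round(P,1),P.mean(0))
for v in (P[2]-P[1],P[3]-P[0]):print(np.degrees(np.arctan2(-v[1],-v[0])),np.hypot(*v))
D=np.array([.219,.777])/5*100
for k in range(5):
  t=.452+.62*k;print(k,np.round([D@[np.cos(t),np.sin(t)],D@[np.sin(t),-np.cos(t)]],1))
E
```

```text
[[491.2 278.6]
 [498.2 265. ]
 [447.9 238.6]
 [440.4 253.2]] [469.42935975 258.83222141]
27.671923123659056 56.73823785728431
26.493669808816886 56.851004662426654
0 [ 10.7 -12.1]
1 [15.7 -3.6]
2 [14.9  6.2]
3 [ 8.5 13.7]
4 [-1.1 16.1]
```

arm_command([
  {"x": 10.7, "y": -12.1, "rz": -0.62},
  {"x": 10.7, "y": -12.1, "rz": -0.62},
  {"x": 10.7, "y": -12.1, "rz": -0.62},
  {"x": 10.7, "y": -12.1, "rz": -0.62},
  {"x": 10.7, "y": -12.1, "rz": -0.62},
], grip=-1)

```text
invalid input at $.motion[0]: expected keys x, y, z, rx, ry, rz
```

arm_command([
  {"x": 15.7, "y": -3.6, "rz": -0.62},
  {"x": 15.7, "y": -3.6, "rz": -0.62},
  {"x": 15.7, "y": -3.6, "rz": -0.62},
  {"x": 15.7, "y": -3.6, "rz": -0.62},
  {"x": 15.7, "y": -3.6, "rz": -0.62},
])

```text
invalid input at $.motion[0]: expected keys x, y, z, rx, ry, rz
```

```bash
python3 -c "
from h import *
print(arm.get_obs()['position']);go([.47,.26,.18],208)"
```

```text
[ 0.25136627 -0.51649369  0.23043894]
t 0.1 shift cm [ 53.63 -60.25   5.17] rot [-0.000e+00  3.000e-03  3.106e+00] q [-1.23  0.38  0.08  1.27  0.    1.46]
```

All keys are required.

arm_command([
  {"x": 10.7, "y": -12.1, "z": 0, "rx": 0, "ry": 0, "rz": -0.62},
  {"x": 10.7, "y": -12.1, "z": 0, "rx": 0, "ry": 0, "rz": -0.62},
  {"x": 10.7, "y": -12.1, "z": 0, "rx": 0, "ry": 0, "rz": -0.62},
  {"x": 10.7, "y": -12.1, "z": 0, "rx": 0, "ry": 0, "rz": -0.62},
  {"x": 10.7, "y": -12.1, "z": 0, "rx": 0, "ry": 0, "rz": -0.62},
], grip=-1)

```text
t: 0.52
position: [0.295, -0.3546, 0.2306]
eef_rot: [0.857, 0.516, 0.001, -0.003]
wrist_force: [0.0, 0.6, -0.4]
grip_width: 0.0854
grip_force: 0.0
```

```bash
python3 -c "
from h import *
print(arm.get_obs()['position']);go([.47,.26,.18],208)"
```

```text
[ 0.29496187 -0.35455811  0.23064998]
t 0.52 shift cm [ 62.48 -13.28   5.4 ] rot [ 0.004 -0.006 -2.547] q [-1.02  0.15 -0.22  1.2   0.    1.04]
```

arm_command([
  {"x": 15.7, "y": -3.6, "z": 0, "rx": 0, "ry": 0, "rz": -0.62},
  {"x": 15.7, "y": -3.6, "z": 0, "rx": 0, "ry": 0, "rz": -0.62},
  {"x": 15.7, "y": -3.6, "z": 0, "rx": 0, "ry": 0, "rz": -0.62},
  {"x": 15.7, "y": -3.6, "z": 0, "rx": 0, "ry": 0, "rz": -0.62},
  {"x": 15.7, "y": -3.6, "z": 0, "rx": 0, "ry": 0, "rz": -0.62},
])

```text
t: 0.93
position: [0.3381, -0.2003, 0.2309]
eef_rot: [0.658, 0.753, 0.001, -0.002]
wrist_force: [-1.5, -0.6, -0.2]
grip_width: 0.0853
grip_force: 0.0
```

arm_command([
  {"x": 14.9, "y": 6.2, "z": 0, "rx": 0, "ry": 0, "rz": -0.62},
  {"x": 14.9, "y": 6.2, "z": 0, "rx": 0, "ry": 0, "rz": -0.62},
  {"x": 14.9, "y": 6.2, "z": 0, "rx": 0, "ry": 0, "rz": -0.62},
  {"x": 14.9, "y": 6.2, "z": 0, "rx": 0, "ry": 0, "rz": -0.62},
  {"x": 14.9, "y": 6.2, "z": 0, "rx": 0, "ry": 0, "rz": -0.62},
])

```text
t: 1.35
position: [0.382, -0.0453, 0.2311]
eef_rot: [0.396, 0.918, 0.001, -0.001]
wrist_force: [-0.6, -0.0, -0.0]
grip_width: 0.0854
grip_force: 0.0
```

```bash
python3 -c "
from h import *
print(arm.get_obs()['position']);go([.47,.26,.18],208)"
```

```text
[ 0.38196234 -0.04525222  0.2310529 ]
t 1.35 shift cm [16.13 27.35  5.2 ] rot [ 0.003 -0.    -1.303] q [-0.29 -0.01 -0.39  1.18  0.    0.53]
```

arm_command([
  {"x": 8.1, "y": 13.7, "z": 2.5, "rx": 0, "ry": 0, "rz": -0.62},
  {"x": 8.1, "y": 13.7, "z": 2.5, "rx": 0, "ry": 0, "rz": -0.62},
  {"x": 8.1, "y": 13.7, "z": 2.5, "rx": 0, "ry": 0, "rz": -0.62},
  {"x": 8.1, "y": 13.7, "z": 2.5, "rx": 0, "ry": 0, "rz": -0.62},
  {"x": 8.1, "y": 13.7, "z": 2.5, "rx": 0, "ry": 0, "rz": -0.62},
])

```text
t: 1.77
position: [0.4283, 0.1065, 0.2049]
eef_rot: [0.098, 0.995, 0.001, -0.001]
wrist_force: [0.6, 0.1, -0.1]
grip_width: 0.0856
grip_force: 0.0
```

```bash
python3 -c "
from h import *
print(arm.get_obs()['position']);go([.47,.26,.18],208)"
```

```text
[0.42829327 0.10649855 0.20490276]
t 1.77 shift cm [-1.11 15.86  2.53] rot [ 0.003 -0.001 -0.684] q [ 0.1   0.12 -0.33  1.12  0.    0.29]
```

arm_command([
  {"x": -1.1, "y": 15.9, "z": 2.5, "rx": 0, "ry": 0, "rz": -0.68},
  {"x": -1.1, "y": 15.9, "z": 2.5, "rx": 0, "ry": 0, "rz": -0.68},
  {"x": -1.1, "y": 15.9, "z": 2.5, "rx": 0, "ry": 0, "rz": -0.68},
  {"x": -1.1, "y": 15.9, "z": 2.5, "rx": 0, "ry": 0, "rz": -0.68},
  {"x": -1.1, "y": 15.9, "z": 2.5, "rx": 0, "ry": 0, "rz": -0.68},
])

```text
t: 2.18
position: [0.4721, 0.2599, 0.1792]
eef_rot: [-0.212, 0.977, 0.001, -0.0]
wrist_force: [1.1, 0.0, -0.2]
grip_width: 0.0853
grip_force: 0.0
```

arm_command([
  {"x": 0, "y": 0, "z": 0, "rx": 0, "ry": 0, "rz": -0.06},
  {"x": 0, "y": 0, "z": 0, "rx": 0, "ry": 0, "rz": -0.06},
  {"x": 0, "y": 0, "z": 0, "rx": 0, "ry": 0, "rz": -0.06},
])

```text
t: 2.43
position: [0.4712, 0.2546, 0.1808]
eef_rot: [-0.235, 0.972, -0.0, -0.001]
wrist_force: [0.1, -0.0, 0.0]
grip_width: 0.0852
grip_force: 0.0
```

```bash
python3 - <<'E'
from h import *
print(arm.get_obs()['position']);go([.47,.26,.04],208)
i=viewer.camera_info("wrist");a=viewer.get_image("wrist");cv2.imwrite("pics/w1.png",a[:,:,::-1])
np.savez("w1",mtx=i["mtx"],T=i["T"]);print(np.round(i["T"],3))
E
```

```text
[0.47119138 0.25460158 0.18080253]
t 2.43 shift cm [-0.16  0.53 14.08] rot [-0.    -0.001 -0.014] q [ 0.38  0.32 -0.14  1.12 -0.   -0.1 ]
[[-0.458  0.851  0.258  0.404]
 [ 0.889  0.438  0.133  0.221]
 [-0.     0.29  -0.957  0.325]
 [ 0.     0.     0.     1.   ]]
```

View pics/w1.png

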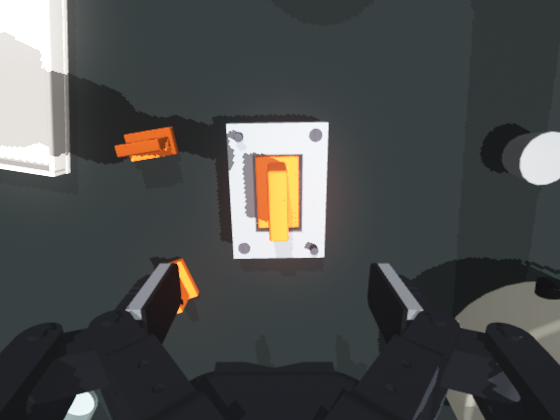

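The wrist view shows the rib top face with corners at about (269,166), (286,165), (288,241) and (269,241), the mould rectangle (227,122)-(327,258), and the small look-alikes to the left. I compare both at their heights.

```bash
python3 - <<'E'
from h import *
i=dict(np.load("w1.npz"))
a=cv2.imread("pics/w1.png");H,S,V=cv2.split(cv2.cvtColor(a,cv2.COLOR_BGR2HSV))
m=np.zeros(V.shape,np.uint8);m[110:270,215:335]=((V>100)|((S>150)&(V>80)))[110:270,215:335]
print("mould",rect("wrist",m>0,.032,i))
print("sat V rows", H[200,255:305].tolist(), V[200,255:305].tolist(),V[236,260:295].tolist())
P=ray("wrist",[(269,166),(286,165),(288,241),(269,241)],.076,i)[:,:2]*1000
print(np.round(P,1),P.mean(0))
E
```

```text
mould (array([470.3, 259.3]), array([132.3,  92. ]), 28.0)
sat V rows [177, 6, 9, 10, 11, 10, 10, 10, 10, 10, 10, 10, 9, 11, 17, 21, 22, 23, 23, 23, 23, 23, 23, 24, 24, 24, 24, 24, 19, 21, 24, 23, 18, 18, 20, 22, 23, 24, 24, 24, 24, 24, 24, 15, 5, 178, 174, 145, 130, 130] [115, 134, 206, 234, 237, 237, 237, 237, 237, 237, 238, 237, 224, 246, 255, 255, 255, 255, 255, 255, 255, 255, 255, 255, 255, 255, 255, 255, 255, 255, 255, 255, 255, 255, 255, 255, 255, 255, 255, 255, 255, 255, 255, 253, 163, 130, 154, 222, 243, 246] [243, 244, 244, 244, 244, 244, 244, 244, 244, 242, 254, 255, 255, 255, 255, 255, 255, 255, 255, 255, 255, 255, 255, 255, 255, 255, 255, 255, 254, 224, 231, 231, 241, 245, 245]
[[443.4 237. ]
 [436.7 248.4]
 [492.3 279.7]
 [499.6 265.6]] [468.00189206 257.64379805]
```

```bash
python3 -c "
from h import *
go([.4695,.259,.04],208)"
```

```text
t 2.48 shift cm [-0.06  0.5  14.1 ] rot [-0.    -0.001 -0.014] q [ 0.38  0.32 -0.14  1.12 -0.   -0.1 ]
```

arm_command([
  {"x": -0.1, "y": 0.5, "z": 3, "rx": 0, "ry": 0, "rz": -0.014},
  {"x": -0.1, "y": 0.5, "z": 6, "rx": 0, "ry": 0, "rz": -0.014},
  {"x": -0.1, "y": 0.5, "z": 8, "rx": 0, "ry": 0, "rz": -0.014},
  {"x": -0.1, "y": 0.5, "z": 8, "rx": 0, "ry": 0, "rz": -0.014},
  {"x": -0.1, "y": 0.5, "z": 8, "rx": 0, "ry": 0, "rz": -0.014},
])

```text
t: 2.9
position: [0.4691, 0.2586, 0.1007]
eef_rot: [-0.242, 0.97, -0.0, -0.001]
wrist_force: [-0.4, 0.4, -0.5]
grip_width: 0.0854
grip_force: 0.0
```

```bash
python3 -c "
from h import *
go([.4695,.259,.04],208)"
```

```text
t 2.9 shift cm [-0.08  0.02  6.07] rot [ 0.    -0.003 -0.   ] q [ 0.39  0.38 -0.27  0.93 -0.   -0.1 ]
```

Well centred, so I descend and then close.

arm_command([
  {"x": 0, "y": 0, "z": 2, "rx": 0, "ry": 0, "rz": 0},
  {"x": 0, "y": 0, "z": 4, "rx": 0, "ry": 0, "rz": 0},
  {"x": 0, "y": 0, "z": 5.5, "rx": 0, "ry": 0, "rz": 0},
  {"x": 0, "y": 0, "z": 6, "rx": 0, "ry": 0, "rz": 0},
  {"x": 0, "y": 0, "z": 6, "rx": 0, "ry": 0, "rz": 0},
])

```text
t: 3.32
position: [0.4704, 0.2594, 0.0417]
eef_rot: [-0.242, 0.97, -0.0, -0.0]
wrist_force: [-0.5, -1.4, 0.3]
grip_width: 0.0854
grip_force: 0.0
```

arm_command([
  {"x": 0, "y": 0, "z": 0, "rx": 0, "ry": 0, "rz": 0},
  {"x": 0, "y": 0, "z": 0, "rx": 0, "ry": 0, "rz": 0},
  {"x": 0, "y": 0, "z": 0, "rx": 0, "ry": 0, "rz": 0},
  {"x": 0, "y": 0, "z": 0, "rx": 0, "ry": 0, "rz": 0},
  {"x": 0, "y": 0, "z": 0, "rx": 0, "ry": 0, "rz": 0},
], grip=1, squeeze=30)

```text
t: 3.73
position: [0.4707, 0.2597, 0.0419]
eef_rot: [-0.243, 0.97, 0.0, 0.001]
wrist_force: [0.3, 0.7, -0.1]
grip_width: 0.0254
grip_force: 0.0
```

arm_command([
  {"x": 0, "y": 0, "z": 0, "rx": 0, "ry": 0, "rz": 0},
  {"x": 0, "y": 0, "z": 0, "rx": 0, "ry": 0, "rz": 0},
  {"x": 0, "y": 0, "z": 0, "rx": 0, "ry": 0, "rz": 0},
  {"x": 0, "y": 0, "z": 0, "rx": 0, "ry": 0, "rz": 0},
])

```text
t: 4.07
position: [0.4707, 0.2597, 0.0418]
eef_rot: [-0.243, 0.97, -0.0, 0.001]
wrist_force: [0.0, 0.2, 5.0]
grip_width: 0.0156
grip_force: 31.1
```

arm_command([
  {"x": 0, "y": 0, "z": -0.3, "rx": 0, "ry": 0, "rz": 0},
  {"x": 0, "y": 0, "z": -0.7, "rx": 0, "ry": 0, "rz": 0},
  {"x": 0, "y": 0, "z": -1.2, "rx": 0, "ry": 0, "rz": 0},
  {"x": 0, "y": 0, "z": -1.2, "rx": 0, "ry": 0, "rz": 0},
], squeeze=40)

```text
t: 4.4
position: [0.4706, 0.2597, 0.0541]
eef_rot: [-0.243, 0.97, 0.0, 0.0]
wrist_force: [0.5, 0.3, -1.0]
grip_width: 0.0157
grip_force: 39.0
```

```bash
python3 -c "
from h import *
o=arm.get_obs();print(o['wrist_force'],o['torque'],o['grip_force'],o['grip_width']);go([.47,.26,.12],208)"
```

```text
[ 0.51750718  0.28283956 -0.97775886] [-0.01224036 -0.02505644  0.00368148] 38.98496747016907 0.015693195524980157
t 4.4 shift cm [ 0.03  0.05 -6.59] rot [-0.     0.001  0.002] q [ 0.39  0.42 -0.33  0.81 -0.   -0.1 ]
```

arm_command([
  {"x": 0, "y": 0, "z": -1.5, "rx": 0, "ry": 0, "rz": 0},
  {"x": 0, "y": 0, "z": -3.5, "rx": 0, "ry": 0, "rz": 0},
  {"x": 0, "y": 0, "z": -5.5, "rx": 0, "ry": 0, "rz": 0},
  {"x": 0, "y": 0, "z": -7, "rx": 0, "ry": 0, "rz": 0},
  {"x": 0, "y": 0, "z": -7, "rx": 0, "ry": 0, "rz": 0},
])

```text
t: 4.82
position: [0.4724, 0.2605, 0.1265]
eef_rot: [-0.243, 0.97, 0.0, 0.003]
wrist_force: [-0.1, 0.6, -1.1]
grip_width: 0.0151
grip_force: 39.3
```

```bash
python3 - <<'E'
from h import *
a=viewer.get_image("scene");w=viewer.get_image("wrist")
cv2.imwrite("pics/s2.png",np.vstack([a[100:300,180:560],w[60:420,90:470]])[:,:,::-1])
print(arm.get_obs()['grip_force'],arm.get_obs()['grip_width']);go([.4856,-.0343,.12],198)
E
```

```text
39.28282141685486 0.015674369539553056
t 4.92 shift cm [ 12.52 -26.65   0.33] rot [-0.     0.001  0.176] q [ 0.39  0.36 -0.23  0.98 -0.   -0.1 ]
```

View pics/s2.png

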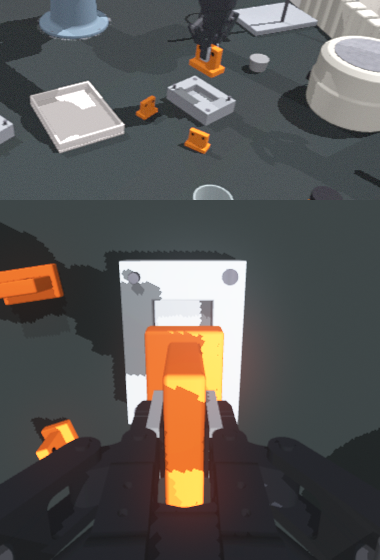

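The bracket hangs upright in the grip (about (208,60) in the scene part) and the mould below at (200,97) is empty. Next I carry it to the tray.

arm_command([
  {"x": 1.2, "y": -2.6, "z": 0, "rx": 0, "ry": 0, "rz": 0.03},
  {"x": 2.6, "y": -5.5, "z": 0, "rx": 0, "ry": 0, "rz": 0.06},
  {"x": 4.1, "y": -8.7, "z": 0, "rx": 0, "ry": 0, "rz": 0.1},
  {"x": 5.6, "y": -12, "z": 0, "rx": 0, "ry": 0, "rz": 0.14},
  {"x": 7.1, "y": -15, "z": 0, "rx": 0, "ry": 0, "rz": 0.176},
])

```text
t: 5.33
position: [0.4769, 0.092, 0.1216]
eef_rot: [-0.156, 0.988, -0.0, -0.001]
wrist_force: [1.0, -0.2, -1.1]
grip_width: 0.0158
grip_force: 39.4
```

```bash
python3 -c "
from h import *
go([.4856,-.0343,.10],198)"
```

```text
t 5.33 shift cm [  3.05 -12.29   2.16] rot [ 0.    -0.003 -0.002] q [ 0.06  0.27 -0.37  0.94 -0.   -0.25]
```

arm_command([
  {"x": 0.7, "y": -2.9, "z": 0, "rx": 0, "ry": 0, "rz": 0},
  {"x": 1.5, "y": -6, "z": 0, "rx": 0, "ry": 0, "rz": 0},
  {"x": 2.2, "y": -9, "z": 0, "rx": 0, "ry": 0, "rz": 0},
  {"x": 2.8, "y": -11.3, "z": 0, "rx": 0, "ry": 0, "rz": 0},
  {"x": 3, "y": -12.3, "z": 0, "rx": 0, "ry": 0, "rz": 0},
])

```text
t: 5.75
position: [0.4866, -0.0351, 0.1217]
eef_rot: [-0.155, 0.988, -0.0, -0.001]
wrist_force: [0.4, 1.3, -1.3]
grip_width: 0.0158
grip_force: 39.4
```

arm_command([
  {"x": 0, "y": 0, "z": 1, "rx": 0, "ry": 0, "rz": 0},
  {"x": 0, "y": 0, "z": 3, "rx": 0, "ry": 0, "rz": 0},
  {"x": 0, "y": 0, "z": 5, "rx": 0, "ry": 0, "rz": 0},
  {"x": 0, "y": 0, "z": 6, "rx": 0, "ry": 0, "rz": 0},
  {"x": 0, "y": 0, "z": 6, "rx": 0, "ry": 0, "rz": 0},
])

```text
t: 6.17
position: [0.4842, -0.0313, 0.0597]
eef_rot: [-0.157, 0.988, 0.001, -0.003]
wrist_force: [-0.5, 0.4, -1.4]
grip_width: 0.0152
grip_force: 39.5
```

```bash
python3 - <<'E'
from h import *
a=viewer.get_image("scene");w=viewer.get_image("wrist")
cv2.imwrite("pics/s3.png",np.vstack([a[100:300,80:460],w[60:420,90:470]])[:,:,::-1])
print(arm.get_obs()['wrist_force']);go([.4856,-.0343,.0308],198)
E
```

```text
[-0.26268916  0.3888635  -0.26771013]
t 6.27 shift cm [ 0.16 -0.21  3.16] rot [ 0.001 -0.002  0.001] q [-0.2   0.33 -0.45  0.79  0.   -0.51]
```

View pics/s3.png

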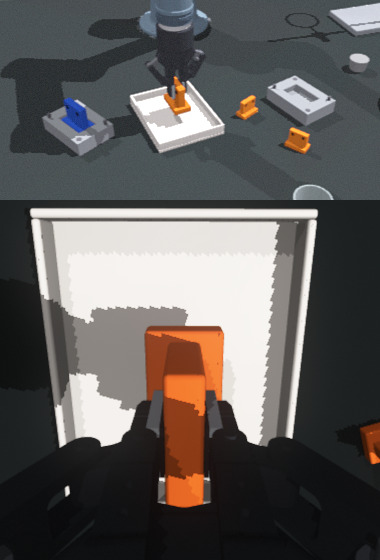

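The bracket (at about (178,98)) is upright and over the middle of the tray. I lower it slowly.

arm_command([
  {"x": 0, "y": 0, "z": 0.8, "rx": 0, "ry": 0, "rz": 0},
  {"x": 0, "y": 0, "z": 1.6, "rx": 0, "ry": 0, "rz": 0},
  {"x": 0, "y": 0, "z": 2.3, "rx": 0, "ry": 0, "rz": 0},
  {"x": 0, "y": 0, "z": 2.7, "rx": 0, "ry": 0, "rz": 0},
  {"x": 0, "y": 0, "z": 2.7, "rx": 0, "ry": 0, "rz": 0},
])

```text
t: 6.68
position: [0.4867, -0.0323, 0.0352]
eef_rot: [-0.156, 0.988, 0.0, -0.001]
wrist_force: [0.3, -0.0, -0.7]
grip_width: 0.0157
grip_force: 39.5
```

arm_command([
  {"x": 0, "y": 0, "z": 0.1, "rx": 0, "ry": 0, "rz": 0},
  {"x": 0, "y": 0, "z": 0.2, "rx": 0, "ry": 0, "rz": 0},
  {"x": 0, "y": 0, "z": 0.3, "rx": 0, "ry": 0, "rz": 0},
  {"x": 0, "y": 0, "z": 0.3, "rx": 0, "ry": 0, "rz": 0},
])

```text
t: 7.02
position: [0.4878, -0.0325, 0.0334]
eef_rot: [-0.156, 0.988, -0.0, 0.0]
wrist_force: [-0.3, -0.0, -1.0]
grip_width: 0.0156
grip_force: 39.5
```

Not in contact yet (force -1 N is the weight alone), so I keep going in 1 mm steps.

arm_command([
  {"x": 0, "y": 0, "z": 0.1, "rx": 0, "ry": 0, "rz": 0},
  {"x": 0, "y": 0, "z": 0.2, "rx": 0, "ry": 0, "rz": 0},
  {"x": 0, "y": 0, "z": 0.2, "rx": 0, "ry": 0, "rz": 0},
  {"x": 0, "y": 0, "z": 0.2, "rx": 0, "ry": 0, "rz": 0},
])

```text
t: 7.35
position: [0.4876, -0.0325, 0.0313]
eef_rot: [-0.156, 0.988, -0.0, -0.0]
wrist_force: [0.8, -0.9, 0.2]
grip_width: 0.0154
grip_force: 39.5
```

arm_command([
  {"x": 0, "y": 0, "z": 0.1, "rx": 0, "ry": 0, "rz": 0},
  {"x": 0, "y": 0, "z": 0.1, "rx": 0, "ry": 0, "rz": 0},
  {"x": 0, "y": 0, "z": 0.1, "rx": 0, "ry": 0, "rz": 0},
])

```text
t: 7.6
position: [0.4878, -0.0325, 0.0308]
eef_rot: [-0.156, 0.988, -0.0, 0.0]
wrist_force: [-1.0, 0.6, 5.7]
grip_width: 0.0155
grip_force: 40.2
```

Touchdown: the force has turned to +5.7 N. I release.

arm_command([
  {"x": 0, "y": 0, "z": 0, "rx": 0, "ry": 0, "rz": 0},
  {"x": 0, "y": 0, "z": 0, "rx": 0, "ry": 0, "rz": 0},
  {"x": 0, "y": 0, "z": 0, "rx": 0, "ry": 0, "rz": 0},
  {"x": 0, "y": 0, "z": 0, "rx": 0, "ry": 0, "rz": 0},
], grip=-0.1, squeeze=20)

```text
t: 7.93
position: [0.4876, -0.0325, 0.0301]
eef_rot: [-0.156, 0.988, -0.0, -0.0]
wrist_force: [0.2, 0.9, -0.1]
grip_width: 0.047
grip_force: 0.0
```

arm_command([
  {"x": 0, "y": 0, "z": -1, "rx": 0, "ry": 0, "rz": 0},
  {"x": 0, "y": 0, "z": -3, "rx": 0, "ry": 0, "rz": 0},
  {"x": 0, "y": 0, "z": -6, "rx": 0, "ry": 0, "rz": 0},
  {"x": 0, "y": 0, "z": -10, "rx": 0, "ry": 0, "rz": 0},
  {"x": 0, "y": 0, "z": -12, "rx": 0, "ry": 0, "rz": 0},
])

```text
t: 8.35
position: [0.489, -0.0327, 0.1539]
eef_rot: [-0.156, 0.988, -0.001, 0.002]
wrist_force: [1.1, 0.5, 0.8]
grip_width: 0.0471
grip_force: 0.0
```

```bash
python3 - <<'E'
from h import *
a=viewer.get_image("scene");w=viewer.get_image("wrist")
cv2.imwrite("pics/s4.png",np.vstack([a[100:300,80:460],w[60:420,90:470]])[:,:,::-1])
o=arm.get_obs();print(o["t"],o['wrist_force'],o['grip_width'],o['position'])
E
```

```text
8.45 [ 0.49750078 -0.26990041 -0.5822606 ] 0.047216804762340754 [ 0.49102667 -0.03312872  0.15447025]
```

View pics/s4.png

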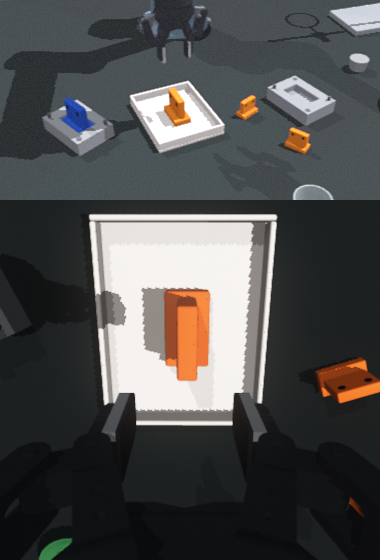

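The bracket stands flat and upright in the middle of the tray (scene part (178,105)). The blue one is still in its mould at (75,115), and the gripper is clear.

```bash
python3 -c "
from plant import arm
print(arm.finish_job())"
```

```text
the job is handed in; nothing more can be done
None
```

The orange bracket stands upright on its foot in the middle of the white tray, the blue bracket is still in its mould, and the job was handed in at about 8.5 s.

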